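# Zero the bench comparator on the setting block

### The job

Zero the bench comparator on the steel setting block: take the block out of its blue rest, slide it lengthwise along the comparator's channel under the feeler until it is fully home against the end stop, and let go of it. Then, with the block left there, turn the dial's bezel until the pointer stands on the red zero mark. Leave the round tin, the timer and the marker where they are.

Things in the scene. Friction and masses are not known exactly. Their poses are not given: they have to be found in the camera images.
- setting_block: ground steel setting block, 25 (its x) by 40 (its y) by 35 mm high (its z), about 0.13 kg, a label on one side. Origin at the centre of its underside. It stands upright in the blue rest and is used in that upright attitude.
- block_rest: fixed blue rest; origin on the table under its centre. Foot 72 (x) by 60 (y) by 4 mm thick; the block stands on the foot, its 40 mm length along the rest's y. Two cheeks, 24 mm long in y, 47 mm apart over their outsides, 41 mm high from the table, hide the block's broad faces (2 mm play); only its end faces, 40 mm apart along y and 8 mm clear of the cheeks, are free to grasp.
- comparator: fixed bench comparator; origin on the table under the seat, x from the channel's open mouth to the dial, z up. Base 72 mm wide (y), x = -88 to 136 mm, 8 mm thick, channel along x on top. The dial stands face up at x = 100 mm, y = 0 on a grey housing of 42 mm diameter. The feeler arm pivots on the housing at x = 74 mm, z = 55 mm.
- shoe (a point): underside of the feeler's shoe, over the seat, 43 mm above the table at rest. The steel arm is 8 mm thick and wide and lies along the comparator's x at y = 0, top at z = 59 mm. The shoe is level 6 mm to either side of this point; from there the free end turns up at 20 degrees, ending 32 mm before it (-x), so a block slid in from the mouth lifts it 3 to 5 mm. A spring presses it down, 1 to 2 N.
- seat (a point): point on the channel floor where the centre of the block's underside lies when it is fully home; comparator's axes. Floor 12 mm above the table, give or take 1 mm (the anvil is set differently each time). The block goes in with its 40 mm length along x; an end stop 10 mm high is 0.5 mm past its end then. It must be slid in held by its broad faces, a finger either side of the feeler.
- mouth (a point): point on the channel floor 60 mm before the seat (-x): a block held by its broad faces can be lowered in here clear of the feeler, its 40 mm length along x (a finger at its +x end would meet the feeler). Side rails 6 mm high stand on the floor, 30 mm apart inside, from 23 mm before this point to the end stop; they flare to 33 mm here, 52 mm at most outside. Fingers must stay above them.
- dial_centre (a point): point on the vertical axis of the pointer and bezel, 106 mm above the table. The bezel is the knurled steel rim, 50 mm in diameter, 96 to 116 mm above the table, white scale inside; it turns both ways without end, stiffly (0.05 N m), and stays where left. Grasp it across its diameter from above.
- pointer_tip (a point): tip of the black pointer, 18 mm from the dial's axis, 113 mm above the table. The feeler drives it clockwise (seen from above), about 0.6 rad per mm of lift; with the feeler at rest it points along the comparator's -x.
- zero_mark (a point): inner end of the red triangular zero mark on the white scale, 18 mm from the dial's axis, 113 mm above the table; it turns with the bezel. The dial reads zero where the pointer tip stands on this point.
- tin: round white screw tin, 64 mm diameter, 25 mm high, loose; bystander. Origin at the centre of its underside.
- timer: grey digital timer, 50 by 62 by 19 mm, loose; bystander. Origin at the centre of its underside.
- marker: black marker pen lying down, 135 mm long, 15 mm thick, loose; bystander. Origin under its middle.
There are look-alikes about, which are no part of the job. Of the things that look like the setting_block, the smallest one is meant.

How it is judged:
On the way:
1. the setting block stands fully home in the channel under the feeler, let go (distance between setting_block and seat below 0.005 m and angle between the y axis of setting_block and the x axis of seat, either way round below 0.15 rad and angle between setting_block's own z axis and vertical below 0.05 rad and contact force between the fingers and setting_block below 0.1 N), for 0.2 s.
At the end, for the whole second after the job is handed in: The block stands flat and at rest in the channel under the feeler, lengthwise, its underside centre within 5 mm of the seat (home against the end stop); the pointer tip is within 2 mm of the zero mark (about 6 degrees) (distance between setting_block and seat below 0.005 m and angle between the y axis of setting_block and the x axis of seat, either way round below 0.15 rad and angle between setting_block's own z axis and vertical below 0.05 rad and linear speed of setting_block below 0.02 m/s and distance between pointer_tip and zero_mark below 0.002 m); the robot touches nothing.
It fails at once if the tin, the timer or the marker is pushed more than 20 mm from its place (distance of any of tin, timer, marker from where it was at the start of the episode above 0.02 m).
It also fails if it takes over 72 s, if anything falls off the work surface, if the arm or the gripper's body presses on something with over 40 N, if the wrist force passes 120 N, or if a joint passes its speed limit or range.

### The arm

A 7-joint arm with a two-finger parallel gripper is mounted at the origin on a cart in front of the work surface, level with it; the furniture and walls round the work are solid. World frame = base frame: x ahead of the robot, y to its left, z up, the work surface at z = 0. Lengths are in m, angles in rad, forces in N, time in s.
With the tool pointing down it reaches from about 0.4 to 0.875 m from the base axis. Payload 4.4 kg.
Tool frame: the origin (TCP) lies midway between the tips of the shut fingers; the grasp point (between the pads) lies 19 mm behind it; z points along the fingers, y is the line along which they close (so a half turn about z gives the same grasp; the last joint's range is limited). The gripper opens to 85 mm and grips with 20 to 120 N. Pads are 22 mm wide; open, the fingers measure 114 mm over their backs; the gripper's body (76 mm by 85 mm) begins 54 mm behind the grasp point. The pads swing forward as they close: fully open they stand 13 mm farther back than shut.
Start: joints at [-1.173, 0.628, 0.038, 1.517, -0.027, 0.996, -0.02], TCP at [0.291, 0.581, 0.231] pointing down, gripper open.
Joint ranges: [-3.06, 3.06], [-0.37, 2.12], [-1.25, 1.32], [0.18, 2.47], [-1.1, 4.24], [0.23, 1.98], [-2.94, 2.94]. Speed limits (rad/s): [2.57, 2.57, 3.14, 3.14, 3.14, 3.14, 3.14].

### API

Orientations are given as [roll, pitch, yaw] about the fixed x, y, z axes, in that order (R = Rz(yaw) Ry(pitch) Rx(roll)).
In Python, from workcell import manip gives the robot as it stands. Calls block until the motion is done:
- manip.move_pose(position, orientation): joint-space move of the TCP to a pose.
- manip.movel(position, ori=None, max_speed=0.15): straight line of the TCP; ori=None keeps the orientation; max_speed is the mean speed in m/s.
- manip.move_j(angles): joint-space move.
- manip.set_gripper(opening): finger opening in m; the grip force is fixed at half the most; returns when the fingers have stopped.
- manip.dwell(seconds).
- manip.inverse_kinematics(position, orientation): joint angles nearest the present ones, or None.
- manip.sense(): the state.
- manip.camera(name): name is "scene" or "side" or "wrist"; returns a dict with "img" (420x560x3 uint8, red, green, blue), "range_z" (420x560 float32, m along the optical axis (not along the pixel's ray), 0 where there is no reading), "vertical_fov" (degrees; the focal length in pixels is half the picture's height over the tangent of half this angle, whatever the lens; pixels are square), "cx", "cy" (the principal point, pixels), "rvec" (rotation vector, rad) and "tvec" (3), from world to camera coordinates, as OpenCV has them. Camera axes: x right, y down, z forward; pixel columns grow to the right and rows downward; lengths in m; the calibration is good to about 2 mm. A picture is of the moment at which its call begins.
A pose or a line that the arm cannot do raises manip.IKError and nothing moves.
- manip.close_job(): hands the job in; it is judged then, once.
The state is a dict: "time": time; "joints": joint angles; "joint_velocities": joint speeds; "joint_efforts": joint torques, N m; "tcp_pos": TCP position; "tcp_rot": TCP orientation; "ft_force": force on the tool from outside, world axes, zero at the start; "wrist_torque": the same for the moment, N m; "gripper_width": finger opening in m; "gripper_force": force on a finger pad.
Only numpy, scipy, OpenCV 4.12 (cv2) and the standard library are available. Lean on these libraries where they do the work, as an engineer would, in place of code of your own. Each camera call takes 0.05 s, during which the arm holds its last target. There are 200 camera calls.

## Working session

There is one attempt and no reset: what is moved stays moved. The work goes in short steps, each a Python script; the robot and the scene stay as the last script left them, time stands still between calls to the robot, and variables do not carry over. Pictures are saved under pics/ and viewed, at most 12 in all, crops included, and the job is handed in when it is done.

```bash
mkdir -p pics; cat > h.py <<'E'
from workcell import manip
import numpy as np, cv2
def snap(n,f):
    c=manip.camera(n); cv2.imwrite('pics/'+f+'.png',c['img'][:,:,::-1]); np.save('pics/'+f+'.npy',c,allow_pickle=True); return c
def load(f): return np.load('pics/'+f+'.npy',allow_pickle=True).item()
def w(c,u,v,z=None):
    "pixel -> world, by range, or by ray at height z"
    H=c['img'].shape[0]; f=H/2/np.tan(np.radians(c['vertical_fov'])/2)
    R=cv2.Rodrigues(np.array(c['rvec'],float))[0]; t=np.array(c['tvec'],float).ravel()
    d=np.array([(u-c['cx'])/f,(v-c['cy'])/f,1.]); o=-R.T@t; r=R.T@d
    s=(z-o[2])/r[2] if z is not None else c['range_z'][int(round(v)),int(round(u))]
    return o+s*r
E
python3 - <<'E'
from h import *
a=snap('scene','scene');b=snap('side','side');c=snap('wrist','wrist')
cv2.imwrite('pics/all.png',cv2.resize(np.vstack([np.hstack([a['img'],b['img']]),np.hstack([c['img'],c['img']*0])]),(800,600),interpolation=cv2.INTER_AREA)[:,:,::-1])
for k in (a,b,c): print(k['vertical_fov'],-cv2.Rodrigues(np.array(k['rvec']))[0].T@np.array(k['tvec']).ravel())
print(manip.sense())
E
```

```text
42.9398574405512 [-0.45854321 -0.42913042  0.99674733]
46.69092266677107 [ 0.07872507 -1.06700153  0.78601417]
61.70227217987394 [0.22771377 0.61284518 0.37370922]
{'time': 0.15, 'joints': array([-1.17280492,  0.62911367,  0.03845501,  1.51810704, -0.02702756,
        0.9963114 , -0.01999888]), 'joint_velocities': array([ 0.00010754, -0.00217531,  0.00110159, -0.00212192, -0.00205485,
        0.00070712, -0.00320106]), 'joint_efforts': array([ 2.82182686e-03, -5.63796759e+01,  1.22783259e+00, -1.93652004e+01,
        1.10642205e-02,  7.36744842e-03,  7.51490262e-06]), 'tcp_pos': array([0.29053286, 0.58094142, 0.23062341]), 'tcp_rot': array([-3.14017068e+00, -1.43686361e-05,  2.67778272e+00]), 'ft_force': array([-0.57032986, -0.23308902,  0.38922237]), 'wrist_torque': array([0.00542188, 0.00619698, 0.01095161]), 'gripper_force': 0.0, 'gripper_width': 0.08521162810370635}
```

View pics/scene.png

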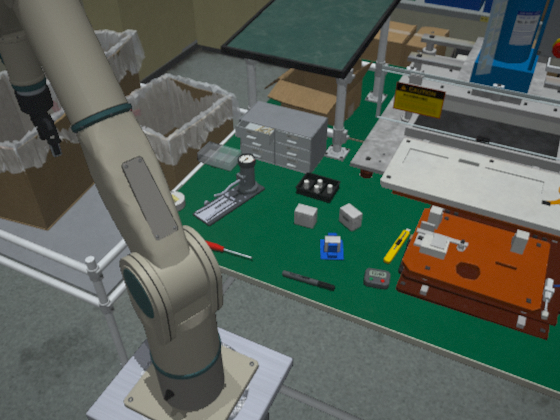

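The scene view shows the comparator with its base from (200,212) to (262,185) and its dial near (247,162). The blue rest with the block is at (332,247), and two look-alikes stand at (306,215) and (350,216). The marker is at (308,280), the timer at (377,278), and the tin may be at (176,200).

```bash
python3 - <<'E'
from h import *
a=load('scene')
for n,p in dict(rest=(332,255),blk=(333,240),base0=(199,213),dial=(247,160),basemid=(228,203),tin=(176,199),l1=(306,209),l2=(349,211),timer=(377,275),marker=(308,280),holder=(318,185)).items(): print(n,w(a,*p).round(3))
b=load('side')
i=cv2.resize(a['img'][130:300,150:400],(800,544),interpolation=cv2.INTER_CUBIC)
cv2.imwrite('pics/crop1.png',i[:,:,::-1])
E
```

```text
rest [ 0.462 -0.125  0.013]
blk [ 0.487 -0.116  0.04 ]
base0 [0.455 0.274 0.009]
dial [0.616 0.203 0.11 ]
basemid [0.522 0.218 0.016]
tin [0.462 0.354 0.026]
l1 [ 0.558 -0.008  0.05 ]
l2 [ 0.604 -0.115  0.047]
timer [ 0.44  -0.251  0.019]
marker [ 0.361 -0.102  0.008]
holder [0.698 0.015 0.026]
```

View pics/crop1.png

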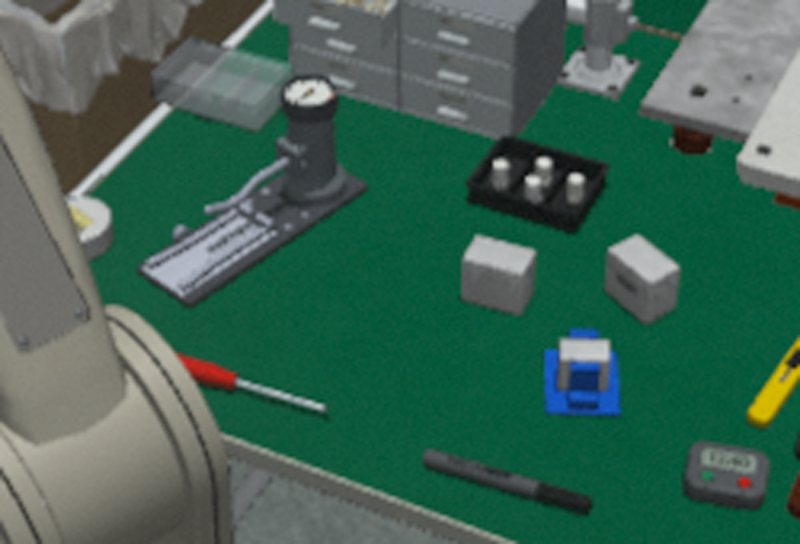

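View pics/side.png

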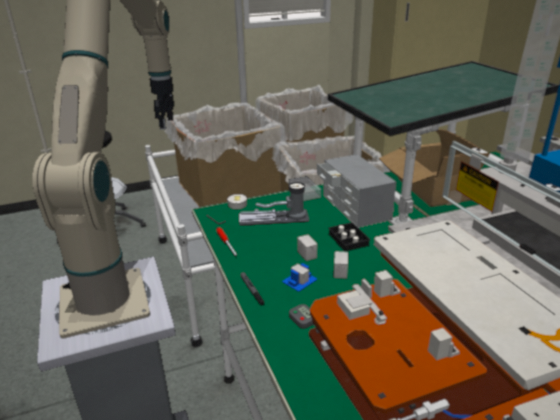

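```bash
python3 - <<'E'
from h import *
c=load('wrist');R=cv2.Rodrigues(np.array(c['rvec']))[0]; print(R.round(3), c['cx'],c['cy'])
a=load('scene')
for p in [(300,60),(240,55),(340,10),(230,140),(300,130)]: print(p,w(a,*p).round(3))
def look(x,y,z,yaw):
    # camera is ~71 mm along tool +x
    return [x-.071*np.cos(yaw),y-.071*np.sin(yaw),z],[np.pi,0,yaw]
for yaw in (0,1.57,3.14,-1.57):
  for x,y in ((.53,.235),(.487,-.116)):
    q=manip.inverse_kinematics(*look(x,y,.24,yaw)); print(yaw,x,y,None if q is None else np.round(q,2))
E
```

```text
[[ 0.448  0.894 -0.002]
 [ 0.859 -0.429  0.28 ]
 [ 0.25  -0.128 -0.96 ]] 284.40447013410534 209.94376876833098
(300, 60) [0.823 0.137 0.338]
(240, 55) [0.801 0.317 0.326]
(340, 10) [1.136 0.142 0.371]
(230, 140) [ 0.832  0.392 -0.005]
(300, 130) [0.785 0.115 0.137]
0 0.53 0.235 [-1.04  0.53  0.77  1.89 -0.46  0.91 -1.61]
0 0.487 -0.116 [-0.51  0.48  1.04  2.1  -0.55  0.87 -0.71]
1.57 0.53 0.235 [-0.59  0.5   0.36  1.78 -0.22  0.89 -0.13]
1.57 0.487 -0.116 [-0.07  0.49  0.57  1.87 -0.33  0.88  0.66]
3.14 0.53 0.235 [-0.38  0.61 -0.07  1.52  0.05  1.01  1.11]
3.14 0.487 -0.116 [ 0.09  0.5   0.1   1.74 -0.06  0.9   1.79]
-1.57 0.53 0.235 [-0.26  0.6  -0.51  1.61  0.33  1.01  2.27]
-1.57 0.487 -0.116 [-0.68  0.64  1.15  1.96 -0.7   1.01 -2.34]
```

```bash
python3 - <<'E'
from h import *
Y=np.pi/2
manip.move_pose([.545,.23,.26],[np.pi,0,Y]); manip.dwell(.2); snap('wrist','wc'); t1=manip.sense()['time']
manip.move_pose([.49,-.10,.24],[np.pi,0,Y]); manip.dwell(.2); snap('wrist','wr'); print(t1,manip.sense()['time'])
i=[cv2.imread(f'pics/{n}.png') for n in('wc','wr')]
cv2.imwrite('pics/wc2.png',cv2.resize(i[0],(800,600),interpolation=cv2.INTER_CUBIC))
cv2.imwrite('pics/wr2.png',cv2.resize(i[1],(800,600),interpolation=cv2.INTER_CUBIC))
E
```

```text
2.0 3.5167
```

View pics/wc2.png

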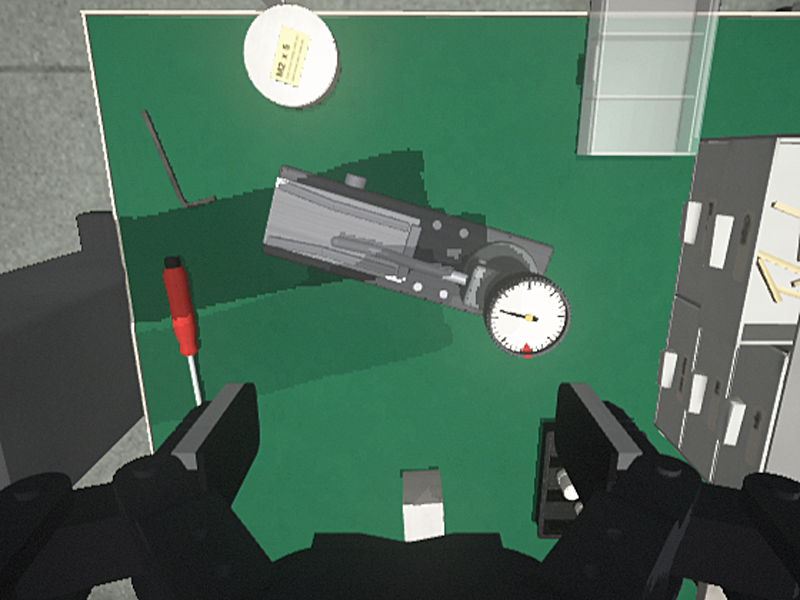

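View pics/wr2.png

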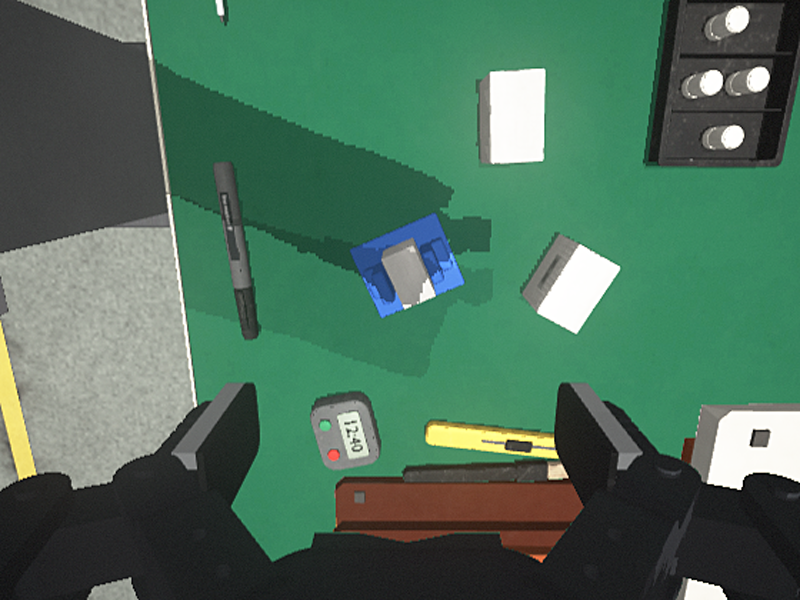

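The dial is at (528,318) with its red zero at (527,346). The comparator base corners are (283,166), (263,245) and (553,248). The rest foot corners are (351,252), (437,214), (464,282) and (386,318). All of these are pixel positions in the enlarged pictures.

```bash
python3 - <<'E'
from h import *
s=.7
c=load('wc');P=lambda u,v,z:w(c,u*s,v*s,z)[:2]
A,B,C=P(283,166,.008),P(263,245,.008),P(553,248,.008)
D=P(528,318,.115);Z=P(527,346,.114);T=P(500,313,.113)
x=(C-A)/np.linalg.norm(C-A); print('base',A,B,C,np.linalg.norm(A-B),np.linalg.norm(C-A),'ang',np.arctan2(x[1],x[0]),np.arctan2(*(-(A-B)*[-1,1])[::1]))
ab=A-B; print('ang from end edge',np.arctan2(ab[1],ab[0])-np.pi/2)
n=np.array([-x[1],x[0]]); print('dial',D,Z-D,T-D,'O from dial',D-.1*x,'O from base corner',A+.088*x-.036*n,'from C',C-.136*x-.036*n)
print('range dial',w(c,528*s,325*s),'tin',w(c,290*s,55*s))
# channel floor height: median of range over mouth floor
for u,v in((320,212),(300,215),(350,225),(300,230)): print('floor',w(c,u*s,v*s).round(4))
r=load('wr');P=lambda u,v,z:w(r,u*s,v*s,z)[:2]
f=[P(*p,.004) for p in((351,252),(437,214),(464,282),(386,318))]
print('foot',np.array(f).round(4),'centre',np.mean(f,0),[np.linalg.norm(f[i]-f[i-1]).round(4) for i in range(4)])
d=f[1]-f[0];e=f[2]-f[3];print(np.arctan2(d[1],d[0]),np.arctan2(e[1],e[0]))
k=[P(*p,.039) for p in((383,255),(415,238),(436,292),(403,308))];print('blk',np.array(k).round(4),np.mean(k,0),[np.linalg.norm(k[i]-k[i-1]).round(4) for i in range(4)],w(r,405*s,262*s))
i=np.hstack([cv2.resize(c['img'][105:260,170:410],(800,517),interpolation=cv2.INTER_CUBIC)])
cv2.imwrite('pics/c3.png',i[:,:,::-1])
E
```

```text
base [0.45144103 0.29278976] [0.43151666 0.23213357] [0.6619902  0.23014944] 0.06384476347539672 0.21966967606692284 ang -0.2891701266730905 2.8242160812406456
ang from end edge -0.31737657234914773
dial [0.61876049 0.20688647] [ 0.00090805 -0.01848978] [-0.01668786  0.00249952] O from dial [0.5229124  0.23540216] O from base corner [0.52552169 0.23319064] from C [0.52137116 0.23442546]
range dial [0.61980802 0.20142944 0.11214288] tin [0.46510909 0.36690872 0.02463922]
floor [0.4785 0.2585 0.0111]
floor [0.463  0.2563 0.0118]
floor [0.5014 0.2486 0.0115]
floor [0.4625 0.2448 0.0124]
foot [[ 0.4491 -0.1004]
 [ 0.5143 -0.0714]
 [ 0.5364 -0.1239]
 [ 0.4754 -0.1535]] centre [ 0.49379195 -0.11228437] [np.float64(0.0593), np.float64(0.0714), np.float64(0.0569), np.float64(0.0678)]
0.4178851854373527 0.451934214297748
blk [[ 0.4751 -0.0958]
 [ 0.4973 -0.0838]
 [ 0.5125 -0.1224]
 [ 0.4891 -0.1343]] [ 0.49351025 -0.10906844] [np.float64(0.041), np.float64(0.0252), np.float64(0.0414), np.float64(0.0263)] [ 0.49045568 -0.10032524  0.0407265 ]
```

View pics/c3.png

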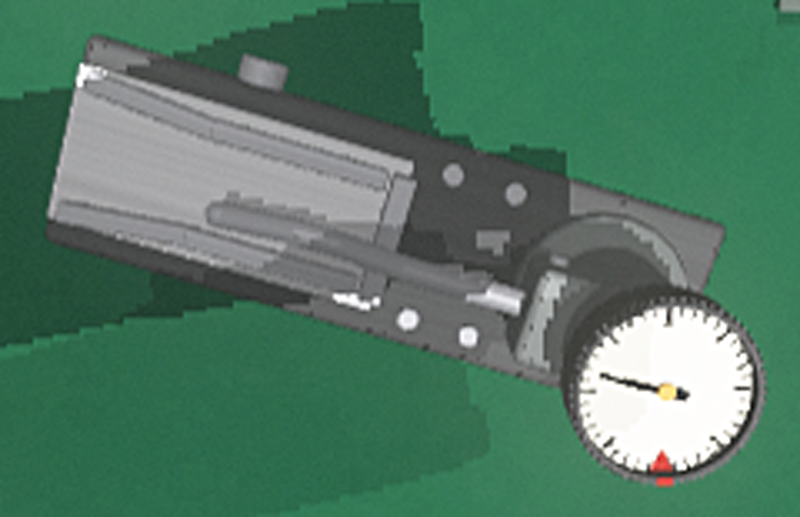

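```bash
cat >> h.py <<'E'
PI=np.pi
def st(m=''):
    s=manip.sense(); print(m,'t%.1f'%s['time'],s['tcp_pos'].round(4),s['tcp_rot'].round(3),'F',s['ft_force'].round(1),'w%.4f g%.1f'%(s['gripper_width'],s['gripper_force'])); return s
E
python3 - <<'E'
from h import *
c=load('wc'); print('stop',w(c,282.5,173.7,.018), np.array([.523,.2345])+.0205*np.array([np.cos(.29),-np.sin(.29)]))
R=[.494,-.111]; o=[PI,0,.435]
manip.move_pose([*R,.11],o); manip.movel([*R,.010],max_speed=.12); st('at')
manip.set_gripper(0.0); st('grip')
manip.movel([*R,.09]); s=st('lift')
S=[.50,.085]; o2=[PI,0,1.281]
manip.move_pose([*S,.06],o2); manip.movel([*S,.0065],max_speed=.08); st('put')
manip.set_gripper(.085); manip.movel([*S,.10]); 
o3=[PI,0,2.852]
manip.move_pose([*S,.14],o3); manip.dwell(.1); snap('wrist','reg'); st('reg')
E
```

```text
stop [0.54316322 0.23164678 0.018     ] [0.542644   0.22863798]
at t5.3 [ 0.4946 -0.1112  0.0106] [ 3.141e+00 -1.000e-03  4.350e-01] F [ 0.3 -0.2 -0.5] w0.0857 g0.0
grip t5.8 [ 0.4943 -0.1109  0.0106] [ 3.141e+00 -1.000e-03  4.350e-01] F [-0.7  1.1  5.5] w0.0393 g60.9
lift t6.4 [ 0.4936 -0.1105  0.0895] [-3.141e+00  1.000e-03  4.350e-01] F [-0.3 -0.9 -1.9] w0.0391 g60.4
put t8.1 [0.4993 0.0841 0.0066] [-3.14e+00  1.00e-03  1.28e+00] F [-2.1 -1.1  3.9] w0.0394 g61.1
reg t10.5 [0.4996 0.085  0.1394] [-3.141e+00 -1.000e-03  2.851e+00] F [-0.6 -0.  -0.3] w0.0849 g0.0
```

View pics/reg.png

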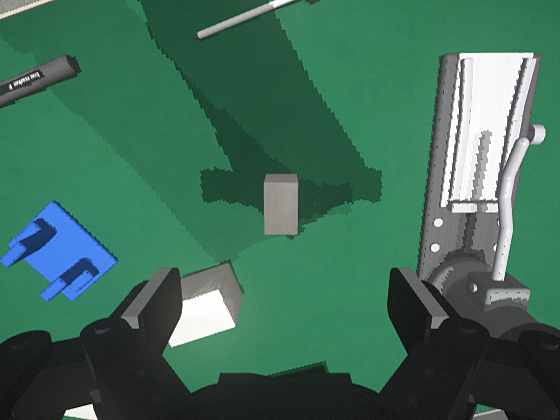

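The block stands upright on the table at (281,205), aligned with the fingers. Now a second fix on the comparator (mouth-end corners (443,54) and (540,54), end stop at (469,207)), then regrasp by the broad faces.

```bash
python3 - <<'E'
from h import *
c=load('reg'); L=w(c,443,54,.008)[:2];Rr=w(c,540,54,.008)[:2];e=w(c,469,207,.022)[:2]
d=L-Rr; print('w',np.linalg.norm(d)); m=(L+Rr)/2
print(L,Rr,'mid',m,'stop',e,'len',np.linalg.norm(e-m),'ang',np.arctan2(*(e-m)[::-1]),'edge ang',np.arctan2(d[1],d[0])+PI/2)
x=(e-m)/np.linalg.norm(e-m);print('O from mid',m+.088*x,'from stop',e-.0205*x)
b=[w(c,*p,.035)[:2] for p in((264,181),(298,181),(297,235),(264,235))];print('block top',np.mean(b,0))
S=[.4995,.0845]
manip.movel([*S,.011],max_speed=.15); manip.set_gripper(0.); st('grip'); manip.movel([*S,.09]); s=st('lift')
E
```

```text
w 0.06977974611958969
[0.42935858 0.22502415] [0.44939777 0.29186458] mid [0.43937818 0.25844436] stop [0.54322179 0.21999986] len 0.11073154833285358 ang -0.35456932937452973 edge ang -0.2912791824541108
O from mid [0.52190423 0.22789195] from stop [0.52399697 0.22711719]
block top [0.49942235 0.08204765]
grip t12.1 [0.4997 0.0844 0.0115] [3.141e+00 1.000e-03 2.852e+00] F [-0.5 -0.6  5.1] w0.0240 g59.7
lift t12.8 [0.499  0.0844 0.0895] [-3.141e+00 -1.000e-03  2.852e+00] F [ 0.4  0.1 -1.3] w0.0236 g58.9
```

```bash
cat >> h.py <<'E'
O=np.array([.5232,.2340]); X=np.array([np.cos(.29),-np.sin(.29)]); YA=2.852
E
python3 - <<'E'
from h import *
M=O-.062*X
manip.move_pose([*M,.085],[PI,0,YA]); manip.dwell(.1); snap('wrist','mouth')
manip.movel([*M,.030],max_speed=.1); manip.dwell(.1); f0=st('pre')['ft_force']
z=.030
while z>.019:
    z-=.0007; manip.movel([*M,z],max_speed=.05); s=manip.sense(); 
    if s['ft_force'][2]-f0[2]>4: break
st('contact %.4f'%z)
i=load('mouth')['img']; s=snap('wrist','inch')['img']
cv2.imwrite('pics/m2.png',cv2.resize(np.hstack([i,s]),(800,300))[:,:,::-1])
E
```

```text
pre t14.4 [0.4643 0.252  0.0306] [3.141e+00 1.000e-03 2.852e+00] F [ 0.7 -0.5 -0.8] w0.0238 g58.9
contact 0.0223 t17.2 [0.4639 0.2518 0.0226] [3.141 0.    2.852] F [-0.7  0.2  3.5] w0.0241 g59.3
```

View pics/m2.png

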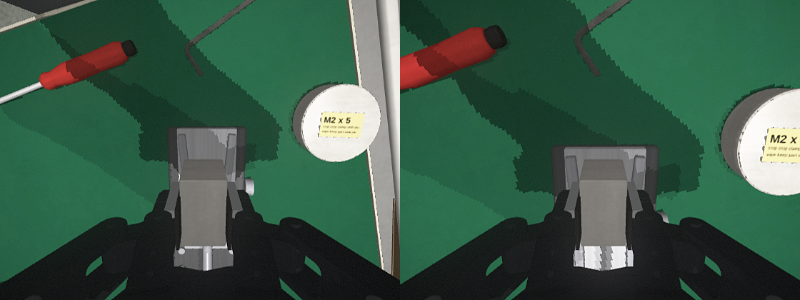

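The block is seated between the rails with the floor at about 11 mm, and the picture shows it centred. Now the slide.

```bash
python3 - <<'E'
from h import *
z=.0225
p0=O-.062*X
def go(d,v): manip.movel([*(p0+d*X),z],max_speed=v)
go(.02,.06); st('20'); go(.04,.06); st('40'); go(.052,.06); s=st('52')
d=.052; f0=s['ft_force'][:2]@X
while d<.075:
    d+=.001; go(d,.04); f=manip.sense()['ft_force'][:2]@X
    if f<f0-9: break
st('stop d=%.3f f=%.1f f0=%.1f'%(d,f,f0))
E
```

```text
20 t17.7 [0.4841 0.2458 0.0226] [3.141e+00 2.000e-03 2.851e+00] F [ 1.8 -1.4  1.6] w0.0240 g59.2
40 t18.2 [0.5004 0.2408 0.0226] [-3.141e+00 -3.000e-03  2.853e+00] F [-3.   0.2  5.5] w0.0239 g59.9
52 t18.6 [0.5111 0.2377 0.0226] [-3.14  -0.004  2.853] F [-4.7  1.7  6.6] w0.0235 g60.0
stop d=0.070 f=-14.9 f0=-5.0 t23.1 [0.5228 0.2342 0.0227] [-3.138 -0.012  2.856] F [-14.5   3.5  16.8] w0.0239 g61.3
```

```bash
python3 - <<'E'
from h import *
manip.movel([*(O+.001*X),.0225],max_speed=.05); st('relax')
manip.set_gripper(.085); st('open'); manip.dwell(.1)
manip.movel([*(O+.001*X),.11],max_speed=.12)
P=O-.06*X
manip.movel([*P,.22],max_speed=.2)
manip.dwell(.2); c=snap('wrist','home'); st()
cv2.imwrite('pics/home2.png',cv2.resize(c['img'],(800,600),interpolation=cv2.INTER_CUBIC)[:,:,::-1])
E
```

```text
relax t23.3 [0.5217 0.2348 0.0226] [-3.141 -0.004  2.854] F [-5.9  2.8  8.1] w0.0242 g60.0
open t24.0 [0.5242 0.2336 0.0224] [-3.142  0.     2.852] F [ 0.6 -0.5 -0.1] w0.0851 g0.0
 t26.0 [0.4657 0.2506 0.2189] [-3.140e+00 -1.000e-03  2.851e+00] F [-0.1 -0.1  0. ] w0.0848 g0.0
```

View pics/home2.png

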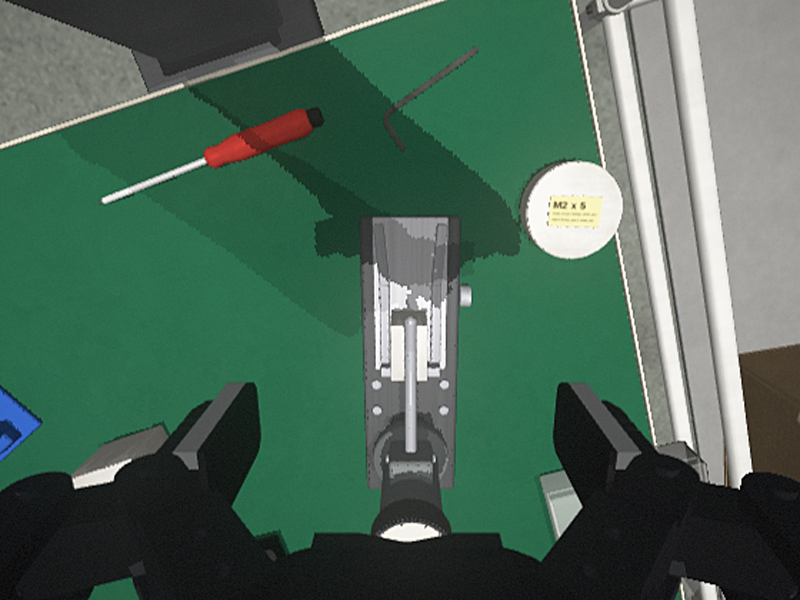

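The block lies under the feeler between the rails, with its top face from (391,325) to (428,381). I'll check its position, then look closely at the dial.

```bash
python3 - <<'E'
from h import *
c=load('home'); k=[w(c,u*.7,v*.7,.0465)[:2] for u,v in((391,325),(428,325),(391,381),(428,381))]
m=np.mean(k,0); N=np.array([-X[1],X[0]]); print('block',m,'rel O',(m-O)@X,(m-O)@N,[np.linalg.norm(k[0]-k[1]),np.linalg.norm(k[0]-k[2])])
e=w(c,410*.7,367*.7,.022)[:2];print('stop near edge?',(e-O)@X)
manip.move_pose([.605,.165,.21],[PI,0,PI/2]); manip.dwell(.2); c=snap('wrist','dial'); st()
# project dial centre guess
t=np.array([.619,.2055,.113]); p=cv2.Rodrigues(np.array(c['rvec']))[0]@t+np.array(c['tvec']).ravel(); f=210/np.tan(np.radians(c['vertical_fov'])/2)
u,v=int(f*p[0]/p[2]+c['cx']),int(f*p[1]/p[2]+c['cy']); print(u,v)
x0,y0=max(u-80,0),max(v-60,0); i=c['img'][y0:y0+120,x0:x0+160]; print(x0,y0)
cv2.imwrite('pics/dial2.png',cv2.resize(i,None,fx=5,fy=5,interpolation=cv2.INTER_CUBIC)[:,:,::-1])
E
```

```text
block [0.52272083 0.23516127] rel O -0.0007912276559110302 0.0009757635281270292 [np.float64(0.024560466622242594), np.float64(0.04061932000501425)]
stop near edge? 0.019911465155491297
 t27.0 [0.6043 0.166  0.2102] [-3.141e+00 -1.000e-03  1.573e+00] F [-0.3 -0.7  0.4] w0.0853 g0.0
305 156
225 96
```

View pics/dial2.png

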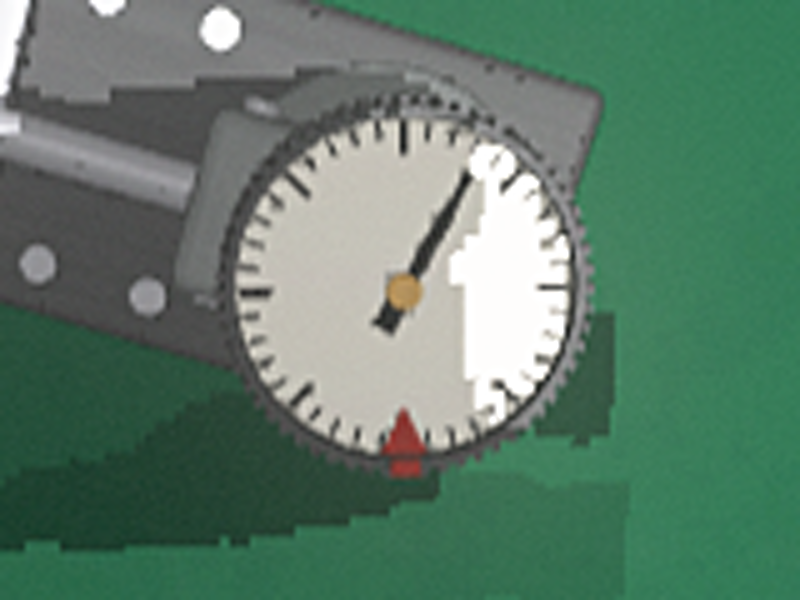

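Pointer pivot (404,292), pointer tip (468,172) and red mark tip (404,408) in the crop. The block is home, within 1 mm of the seat estimate.

```bash
cat > ang.py <<'E'
from h import *
def ang(c,x0,y0,k,cen,tip,mark):
    C,T,Z=[w(c,x0+u/k,y0+v/k,z)[:2] for (u,v),z in zip((cen,tip,mark),(.113,.113,.113))]
    a=lambda p:np.arctan2(*(p-C)[::-1])
    print('C',C,'r',np.linalg.norm(T-C),np.linalg.norm(Z-C),'tip-mark dist',np.linalg.norm(T-Z))
    return C,(a(T)-a(Z)+PI)%(2*PI)-PI
E
python3 - <<'E'
from ang import *
C,d=ang(load('dial'),225,96,5,(404,292),(468,172),(404,408)); print('turn',d)
D=(C+np.array([.619,.2055]))/2; print(D)
yaw0=0.95-d/2   # centre of sweep
up=[*D,.17]
manip.move_pose(up,[PI,0,yaw0]); s=st('above'); q=s['joints']; print(q.round(2),'q7 end',q[6]+d)
if abs(q[6]+d)<2.8:
    manip.movel([*D,.083],max_speed=.1); manip.set_gripper(0.); st('grip')
    q=np.array(manip.sense()['joints']);
    for i in range(1,5):
        p=q.copy(); p[6]+=d*i/4; manip.move_j(p); print(manip.sense()['wrist_torque'].round(2))
    manip.dwell(.2); st('turned'); 
    manip.set_gripper(.085); manip.movel([*D,.18]); 
    manip.move_pose([.605,.165,.21],[PI,0,PI/2]); manip.dwell(.2); c=snap('wrist','dialb'); st()
    cv2.imwrite('pics/dial3.png',cv2.resize(c['img'][96:216,225:385],None,fx=5,fy=5,interpolation=cv2.INTER_CUBIC)[:,:,::-1])
E
```

```text
C [0.61915258 0.20661973] r 0.017988233295100266 0.016025276348055898 tip-mark dist 0.03297862036301068
turn 2.6461274562982604
[0.61907629 0.20605986]
above t28.4 [0.619  0.206  0.1701] [-3.142  0.    -0.372] F [-0.1  0.4 -1. ] w0.0847 g0.0
[-0.79  0.83  0.79  1.58 -0.67  1.02 -1.74] q7 end 0.9073871443218446
grip t29.9 [0.6197 0.2069 0.084 ] [-3.14e+00 -1.00e-03 -3.73e-01] F [-0.9  1.3  6.3] w0.0486 g61.5
[ 0.74 -0.02  0.01]
[1.06 0.38 0.03]
[1.04 0.87 0.02]
[0.83 1.31 0.03]
turned t32.8 [0.6171 0.2085 0.084 ] [-3.141 -0.005  2.272] F [-6.6  4.9  6.8] w0.0484 g62.0
 t34.9 [0.6048 0.1656 0.2094] [-3.141 -0.     1.573] F [-1.1  0.3 -0.6] w0.0851 g0.0
```

View pics/dial3.png

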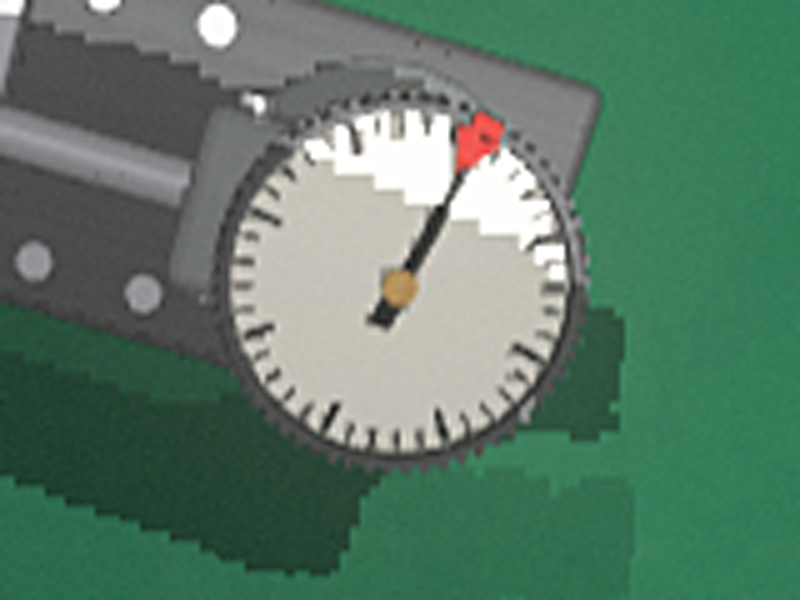

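The red mark (centroid about (478,142)) lies on the pointer's line within about 1 degree, against 6 allowed. The pointer hasn't moved, so the block is still in place, and the arm is clear.

```bash
python3 -c "
from workcell import manip
print(manip.close_job())"
```

```text
the job is handed in; nothing more can be done
None
```

The job is handed in, result not shown: the setting block is home against the end stop and let go, the red zero mark stands on the pointer within about 1 degree, and the arm went near none of the tin, timer or marker (about 35 s on the robot's clock).

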